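# Park the slicer's locking plunger and run the carriage to the guard

## Robot

A 7-joint arm with a two-finger parallel gripper is mounted at the origin on a cart in front of the work surface, level with it; the furniture and walls round the work are solid. World frame = base frame: x ahead of the robot, y to its left, z up, the work surface at z = 0. Lengths are in m, angles in rad, forces in N, time in s.
With the tool pointing down it reaches from about 0.425 to 0.925 m from the base axis. Payload 6.8 kg.
Tool frame: the origin (TCP) lies midway between the tips of the shut fingers; the grasp point (between the pads) lies 19 mm behind it; z points along the fingers, y is the line along which they close (so a half turn about z gives the same grasp; the last joint's range is limited). The gripper opens to 85 mm and grips with 20 to 120 N. Pads are 22 mm wide; open, the fingers measure 114 mm over their backs; the gripper's body (76 mm by 85 mm) begins 54 mm behind the grasp point. The pads swing forward as they close: fully open they stand 13 mm farther back than shut.
Start: joints at [1.003, 0.477, 0.022, 1.555, -0.011, 1.109, -0.083], TCP at [0.3, -0.605, 0.231] pointing down, gripper open.
Joint ranges: [-2.96, 2.96], [-0.34, 2.1], [-1.41, 1.46], [0.24, 2.44], [-1.37, 4.51], [0.17, 1.92], [-2.96, 2.96]. Speed limits (rad/s): [2.39, 2.39, 3.14, 3.14, 3.14, 3.14, 3.14].

## Interface

Orientations are given as a rotation vector (axis times angle).
In Python, from bench import r gives the robot as it stands.
- The arm moves only by the tool servo_tool, never from a script. Its arguments are lists of equal length, an entry for each row: "turn": the turn, a rotation vector about the world's x, y, z in units of 5 degrees (1.0 is 5 degrees), a list of three; "slide": the shift along the world's x, y, z in units of 30 mm (1.0 is 30 mm), a list of three; "hand": the opening, from 0 (shut) to 1 (fully open). In form: {"turn": [[rx, ry, rz], ...], "slide": [[dx, dy, dz], ...], "hand": [hand, ...]}. A call has 1 to 8 rows; each row is the pose to reach, as a shift and turn from the pose commanded when the call began; what a row does not reach only later rows make up. A row lasts 1/8 s, in which the tool goes at most 62.5 mm and 10.7 degrees, less where a joint would pass 70% of its speed; a pose out of reach is approached as far as the arm can. A call with a gripper value outside its range is refused whole. The fingers move at their own pace and stop on an object; "squeeze" is the grip in N (left out, the last holds). Time passes only in rows, so rows that repeat a pose let the fingers close. It gives the time, the measured TCP pose, the force, the opening and the grip force at its end, in the units of the state.
- r.get_obs(): the state, without advancing time (a new reading comes with each control period).
- r.grab_frame(name): name is "scene" or "top" or "wrist"; returns (picture, depth): 384x512x3 uint8, red, green, blue; 384x512 float32, m along the optical axis (not along the pixel's ray), 0 where there is no reading.
- r.get_calibration(name): a dict with "fovy" (degrees; the focal length in pixels is half the picture's height over the tangent of half this angle, whatever the lens; pixels are square), "cx", "cy" (the principal point, pixels), "R" (3x3) and "t" (3): a world point X has camera coordinates R X + t. Camera axes: x right, y down, z forward; pixel columns grow to the right and rows downward; lengths in m; the calibration is good to about 2 mm. A picture is of the moment at which its call begins: read the wrist's pose just before it. get_calibration takes no time and is no camera call; for the wrist camera it gives the pose at the moment of the call.
- r.hand_in(): hands the job in; it is judged then, once.
The state is a dict: "clock": time; "joints": joint angles; "qvel": joint speeds; "tau": joint torques, N m; "tcp_pos": TCP position; "orientation": TCP orientation; "contact_force": force on the tool from outside, world axes, zero at the start; "moment": the same for the moment, N m; "grip_width": finger opening in m; "gripper_force": force on a finger pad.
Only numpy, scipy, OpenCV 4.12 (cv2) and the standard library are available. Lean on these libraries where they do the work, as an engineer would, in place of code of your own. Each camera call takes 0.05 s, during which the arm holds its last target. There are 200 camera calls.

## Task

Get the kitchen slicer ready: gently pull its sprung T-handle up until you feel it stop, ease back about 4 mm, twist it anticlockwise (seen from above) by a sixth of a turn and let it down into its rest notch, so that the plunger stays up by itself when you let go. Then slide the now unlocked carriage, with the lemon in its tray, all the way along its rails to the stop at the blade guard and let go. Do not strain the plunger or force the locked carriage, and leave the other things on the worktop alone.

Things in the scene. Friction and masses are not known exactly. Their poses are not given: they have to be found in the camera images.
- slicer: White fixed slicer bed, 160 (x) x 295 (y) x 14 mm. Origin at its underside; bed spans x -70 to 90, y -150 to 145 mm. x points to the back, y along the rails, z up. Carriage starts at the +y end; white blade guard (top 98 mm up) at x -3 to 63, y -138 to -112. An aluminium bracket at x 50, y 70 mm holds an upright sprung plunger in a fixed brass sleeve, 35 mm across.
- plunger (a joint): Lift of the plunger in m: 0 = down, tip 5 mm deep in the carriage's bore. Needs about 7 N at the start plus 0.2 N per mm, and damping of 100 N per m/s. The sleeve is set at an unknown height: the pull meets its end stop at a lift between 18.5 and 30.5 mm, to be felt. It can be turned only from 3 to 5.5 mm below that stop (best 4.2); seated in the rest notch it stands 9.5 mm below the stop.
- handle (a joint): Turn of the T-handle and cross pin in rad, anticlockwise from above; 0 = in line with the straight slot (start), the rest notch is centred at 1.05 with 0.1 play either way, and a wall ends the turn at about 1.15. A weak torsion spring (0.03 Nm per rad, damped) slowly turns it back towards 0 unless the pin sits in the notch.
- handle_grip (a point): Middle of the black T-handle (46 long x 14 wide x 24 mm high, red dot on top), on the plunger's axis; moves and turns with it. Its x axis lies along the 46 mm length, so grip across y (14 mm). At the start it is 133 mm over the worktop; the handle's underside is 12 mm below this point, and the top of the brass sleeve (35 mm across) 3 to 16 mm below the underside.
- cross_pin: Red square steel cross pin, 42 mm long, 5 x 5 mm, fixed to the T-handle 53 mm below handle_grip. Origin at its middle, x along it. Its ends run in slots of the brass sleeve: straight up to the end stop; a level turning slot 7.5 mm high (2.5 mm play) branches off, its roof 3 mm below the stop; then a rest notch 4 mm below the turning slot's floor. It must not be pressed against the sleeve with more than 25 N.
- lock_pin: Steel tip of the plunger, 8 mm diameter, on its axis; lifts with it and locks the carriage by its bore. Origin on the axis, 43 mm below the tip's end, at worktop level when down. Pushing the carriage while locked loads it (keep under 25 N).
- carriage (a joint): Slide of the grey carriage along the slicer's -y axis in m: 0 = locked start, 0.100 = against the stop at the blade guard. Friction 2 N.
- carriage_grip (a point): On the carriage's upright black round grip post, 18 mm diameter; the point is on its axis, 16 mm below its top and 60 mm above the worktop; axes as the slicer's. Free room for fingers on its +y and -y sides.
- tray_centre (a point): Centre of the floor of the carriage's tray (62 x 88 mm inside, walls 12 mm high), 28 mm above the worktop; moves with the carriage.
- lemon_1: Yellow lemon, 75 x 54 x 53 mm, lying loose in the tray, its length along the rails; origin under its middle; x along its length.
- tin_1: Bystander: round food tin, 75 mm diameter, 58 mm high, at the back; origin under its middle.
- garlic_1: Bystander: garlic bulb, 50 mm, at the back; origin under its middle.
- spice_jar_2: Bystander: spice jar with red lid, 45 mm diameter, 106 mm high, at the back; origin under its middle.
- mug_1: Bystander: green and white mug, 86 x 120 x 88 mm, back left; origin under its middle.

How it is judged:
By the outcome, as a careful person would: the job done as asked, in the order asked, and still so for the second after the job is handed in, with the robot touching nothing.
It also fails if it takes over 70 s, if anything falls off the work surface, if the arm or the gripper's body presses on something with over 40 N, if the wrist force passes 120 N, or if a joint passes its speed limit or range.

## Working session

There is one attempt and no reset: what is moved stays moved. The work goes in short steps, Python scripts to look and compute and a tool call to move; the robot and the scene stay as the last step left them, time stands still between calls to the robot, and variables do not carry over. Pictures are saved under pics/ and viewed, at most 10 in all, crops included, and the job is handed in when it is done.

Besides the shell and the picture viewer there is one more tool, called after "Request:" as name(argument=value, ...), one argument or row to a line, values as JSON. servo_tool: Moves the arm, as the interface text tells. Its arguments: {"type":"object","properties":{"turn":{"type":"array"},"slide":{"type":"array"},"hand":{"type":"array"},"squeeze":{"type":"number"}},"required":["turn","slide","hand"]}

```bash
ls; mkdir -p pics; cat > h.py <<'E'
from bench import r
import numpy as np, cv2
def grab(n):
    c=r.get_calibration(n); im,d=r.grab_frame(n)
    return im,d,c
def pts(d,c):
    f=d.shape[0]/2/np.tan(np.radians(c["fovy"])/2)
    v,u=np.mgrid[:d.shape[0],:d.shape[1]]
    P=np.stack([(u-c["cx"])/f*d,(v-c["cy"])/f*d,d],-1)
    W=(P-np.array(c["t"]))@np.array(c["R"])
    W[d==0]=np.nan
    return W
def save(im,n): cv2.imwrite("pics/"+n,im[:,:,::-1])
E
python3 - <<'E'
from h import *
o=r.get_obs(); print(o)
for n in("scene","top"):
    im,d,c=grab(n); np.savez(n,im=im,W=pts(d,c)); print(c)
    if n=="top": save(im,"top.png")
    else: save(im,"scene.png")
E
```

```text
pics
{'clock': 0.0, 'joints': array([ 1.00289539,  0.47778961,  0.02233481,  1.55645494, -0.01150552,
        1.10932158, -0.08309087]), 'qvel': array([-0.00037822,  0.00068586, -0.00032609, -0.00140215, -0.00040817,
        0.00020276,  0.00136055]), 'tau': array([ 2.31116601e-04, -5.96451795e+01,  1.60783231e+00, -2.81192654e+01,
        1.24570553e-02,  9.45960899e-03,  3.03198567e-05]), 'tcp_pos': array([ 0.29926772, -0.60436092,  0.23033119]), 'orientation': array([-3.05720628e+00, -7.15556171e-01,  8.57342730e-04]), 'contact_force': array([0.08313673, 0.12571605, 0.03039247]), 'moment': array([-0.01591831,  0.00679456,  0.02830014]), 'gripper_force': 0.0, 'grip_width': 0.08547356432740262}
{'fovy': 54.00138508891756, 'cx': 251.31090250838918, 'cy': 193.97731550079519, 'R': array([[-0.50517874, -0.86298566,  0.00708503],
       [-0.57454193,  0.33017957, -0.74892124],
       [ 0.64396895, -0.38240974, -0.66262114]]), 't': array([0.41896008, 0.41396841, 0.55586817])}
{'fovy': 56.52972512806241, 'cx': 253.00701326571632, 'cy': 190.24569187265388, 'R': array([[-0.01712826, -0.99914494, -0.03762989],
       [-0.98739533,  0.02282543, -0.15661883],
       [ 0.15734383,  0.03447297, -0.98694201]]), 't': array([0.12938194, 0.62464699, 0.83385073])}
```

View pics/top.png

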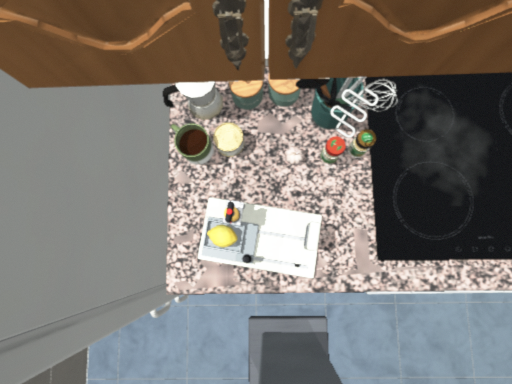

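View pics/scene.png

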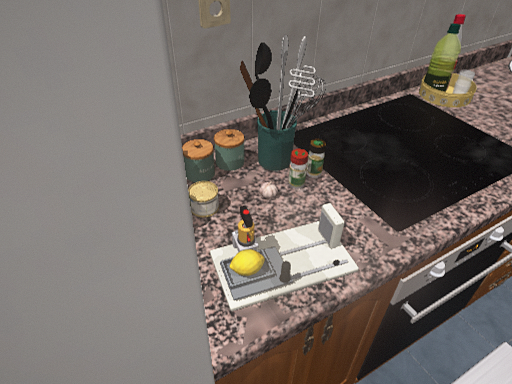

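The top view shows the T-handle with its red dot at about (230,211), the post at (247,259), the lemon at (222,237) and the guard at about (308,236). The bed is turned slightly clockwise in the picture.

```bash
python3 - <<'E'
from h import *
z=np.load("top.npz"); im=z["im"].astype(int); W=z["W"]
for uv in [(230,211),(230,205),(230,219),(247,259),(222,237),(308,236),(204,200),(321,214),(314,275),(200,257)]:
    print(uv,im[uv[1],uv[0]],W[uv[1],uv[0]].round(3))
# bed: region-of-interest height band
roi=np.zeros(W.shape[:2],bool); roi[190:285,190:330]=1
m=roi&(W[...,2]>0.007)&(W[...,2]<0.15)&(W[...,0]<0.8)
n,l,s,_=cv2.connectedComponentsWithStats(m.astype(np.uint8)); k=1+s[1:,4].argmax(); print(s[k])
b=m&(l==k)
lo=b&(W[...,2]<0.022)
rect=cv2.minAreaRect((W[lo][:,:2]*1000).astype(np.float32)); print(rect, cv2.boxPoints(rect).round(1))
mx=im.max(-1)
for nm,c in [("post",(247,259)),("handle",(230,211))]:
    s0=np.zeros_like(roi); s0[c[1]-16:c[1]+16,c[0]-16:c[0]+16]=1
    q=s0&(W[...,2]>(0.06 if nm=="post" else 0.135))
    p=W[q]; print(nm,len(p),np.median(p,0).round(4),p.min(0).round(3),p.max(0).round(3))
    if len(p)>4: print(cv2.minAreaRect((p[:,:2]*1000).astype(np.float32)))
im2=z["im"][185:285,190:330]; save(cv2.resize(im2,None,fx=5.5,fy=5.5,interpolation=2),"crop.png")
E
```

```text
(230, 211) [253  85  80] [0.567 0.165 0.147]
(230, 205) [67 67 71] [0.58  0.165 0.145]
(230, 219) [47 45 41] [0.55  0.165 0.145]
(247, 259) [53 54 57] [0.461 0.133 0.077]
(222, 237) [255 254 153] [0.513 0.191 0.079]
(308, 236) [241 243 237] [ 0.511 -0.01   0.086]
(204, 200) [126 118 116] [0.612 0.248 0.002]
(321, 214) [186 174 167] [ 0.569 -0.056  0.   ]
(314, 275) [165 156 148] [ 0.416 -0.031  0.003]
(200, 257) [255 255 255] [0.466 0.255 0.014]
[ 198  198  124   81 7328]
((513.9840087890625, 102.33317565917969), (295.2472839355469, 160.282470703125), 79.63449096679688) [[408.6 -28.5]
 [566.3 -57.3]
 [619.4 233.1]
 [461.7 262. ]]
post 48 [0.4607 0.1352 0.0756] [0.451 0.128 0.061] [0.498 0.171 0.08 ]
((474.8346862792969, 151.6290740966797), (60.02375411987305, 16.09779167175293), 48.784358978271484)
handle 136 [0.5652 0.1652 0.1442] [0.543 0.156 0.135] [0.588 0.176 0.148]
((566.14306640625, 166.5950927734375), (14.16249942779541, 45.38920211791992), 78.71942138671875)
```

View pics/crop.png

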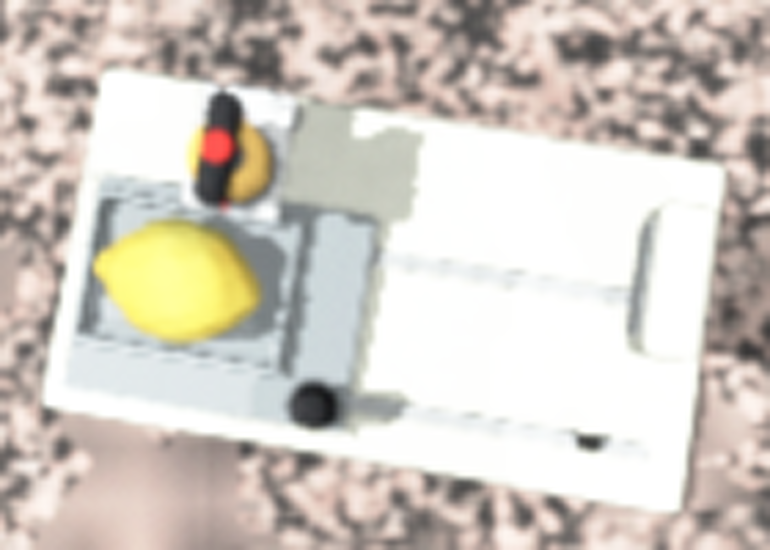

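The bed fit gives yaw −10.4° and puts the plunger axis at (0.566, 0.1665). That matches the handle blob to within 1 mm. I'll move above the handle in two calls.

Request:
servo_tool(
  turn=[
    [0, 0, 1.79],
    [0, 0, 3.58],
    [0, 0, 5.37],
    [0, 0, 7.16],
    [0, 0, 8.95],
    [0, 0, 10.74],
    [0, 0, 12.53],
    [0, 0, 14.32],
  ],
  slide=[
    [0.556, 1.606, 0.1],
    [1.11, 3.21, 0.2],
    [1.67, 4.82, 0.3],
    [2.22, 6.42, 0.3],
    [2.78, 8.03, 0.3],
    [3.34, 9.64, 0.3],
    [3.89, 11.24, 0.3],
    [4.45, 12.85, 0.3],
  ],
  hand=[1, 1, 1, 1, 1, 1, 1, 1],
)

```text
clock: 1.1
tcp_pos: [0.4331, -0.2178, 0.2402]
orientation: [-2.056, -2.375, 0.0]
contact_force: [1.5, 0.5, -0.4]
grip_width: 0.0852
gripper_force: 0.0
```

Request:
servo_tool(
  turn=[
    [0, 0, 1.79],
    [0, 0, 3.58],
    [0, 0, 5.37],
    [0, 0, 7.16],
    [0, 0, 8.95],
    [0, 0, 10.74],
    [0, 0, 12.53],
    [0, 0, 14.32],
  ],
  slide=[
    [0.556, 1.606, 0],
    [1.11, 3.21, 0],
    [1.67, 4.82, 0],
    [2.22, 6.42, 0],
    [2.78, 8.03, 0],
    [3.34, 9.64, 0],
    [3.89, 11.24, 0],
    [4.45, 12.85, -0.3],
  ],
  hand=[0.7, 0.7, 0.7, 0.7, 0.7, 0.7, 0.7, 0.7],
)

```text
clock: 2.1
tcp_pos: [0.5673, 0.1675, 0.2315]
orientation: [0.279, 3.128, 0.0]
contact_force: [0.5, -0.6, 1.4]
grip_width: 0.0597
gripper_force: 0.0
```

```bash
python3 - <<'E'
from h import *
o=r.get_obs(); print(o["clock"],o["tcp_pos"],o["joints"].round(2),o["contact_force"],o["orientation"])
im,d,c=grab("wrist"); save(im,"w1.png"); W=pts(d,c); np.savez("w1",im=im,W=W)
i=im.astype(int)
m=(np.abs(W[...,2]-0.145)<0.006)&(np.hypot(W[...,0]-.566,W[...,1]-.1665)<.035)
if m.sum()>20: print(m.sum(),cv2.minAreaRect((W[m][:,:2]*1000).astype(np.float32)),np.median(W[m],0))
red=m&(i[...,0]>150)&(i[...,1]<110); print(red.sum(),np.mean(W[red],0))
from scipy.spatial.transform import Rotation as R
print(R.from_rotvec(o["orientation"]).as_matrix().round(4))
E
```

```text
2.1 [0.56729404 0.16747968 0.23150504] [ 0.18  0.44 -0.75  1.72  0.33  1.11  0.72] [ 0.50714914 -0.59205286  1.36500956] [2.79282998e-01 3.12819305e+00 1.58581315e-04]
874 ((565.67431640625, 167.1155548095703), (13.850830078125, 44.8407096862793), 79.30120086669922) [0.56388523 0.16719431 0.14309261]
133 [0.56641375 0.16751671 0.14452556]
[[-9.842e-01  1.771e-01  1.000e-03]
 [ 1.771e-01  9.842e-01  0.000e+00]
 [-9.000e-04  2.000e-04 -1.000e+00]]
```

View pics/w1.png

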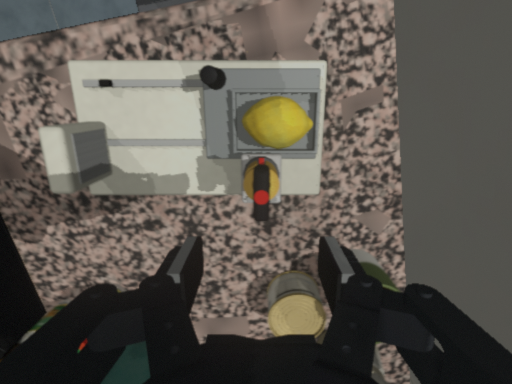

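The wrist view shows the handle at (262,190) between the open fingers. It measures (0.566, 0.167) with its top at 0.145 and is aligned to 0.5°. Next I'll descend and close.

Request:
servo_tool(
  turn=[
    [0, 0, 0],
    [0, 0, 0],
    [0, 0, 0],
    [0, 0, 0],
    [0, 0, 0],
    [0, 0, 0],
    [0, 0, 0],
    [0, 0, 0],
  ],
  slide=[
    [-0.03, -0.01, -0.8],
    [-0.03, -0.01, -1.6],
    [-0.03, -0.01, -2.4],
    [-0.03, -0.01, -3.0],
    [-0.03, -0.01, -3.3],
    [-0.03, -0.01, -3.5],
    [-0.03, -0.01, -3.58],
    [-0.03, -0.01, -3.58],
  ],
  hand=[0.6, 0.6, 0.6, 0.6, 0.6, 0.6, 0.6, 0.6],
)

```text
clock: 3.15
tcp_pos: [0.5659, 0.1659, 0.1243]
orientation: [0.286, 3.128, 0.0]
contact_force: [-0.5, 0.1, -0.2]
grip_width: 0.0512
gripper_force: 0.0
```

Request:
servo_tool(
  turn=[
    [0, 0, 0],
    [0, 0, 0],
    [0, 0, 0],
    [0, 0, 0],
    [0, 0, 0],
    [0, 0, 0],
  ],
  slide=[
    [0, 0, 0],
    [0, 0, 0],
    [0, 0, 0],
    [0, 0, 0],
    [0, 0, 0],
    [0, 0, 0],
  ],
  hand=[0.3, 0.1, 0, 0, 0, 0],
  squeeze=40,
)

```text
clock: 3.9
tcp_pos: [0.5661, 0.167, 0.1245]
orientation: [0.285, 3.127, 0.003]
contact_force: [0.7, 4.8, 3.2]
grip_width: 0.0129
gripper_force: 42.1
```

Request:
servo_tool(
  turn=[
    [0, 0, 0],
    [0, 0, 0],
    [0, 0, 0],
    [0, 0, 0],
    [0, 0, 0],
    [0, 0, 0],
    [0, 0, 0],
    [0, 0, 0],
  ],
  slide=[
    [0, 0.03, 0.04],
    [0, 0.04, 0.08],
    [0, 0.04, 0.12],
    [0, 0.04, 0.16],
    [0, 0.04, 0.2],
    [0, 0.04, 0.24],
    [0, 0.04, 0.28],
    [0, 0.04, 0.32],
  ],
  hand=[0, 0, 0, 0, 0, 0, 0, 0],
)

```text
clock: 4.9
tcp_pos: [0.5658, 0.167, 0.1319]
orientation: [-0.286, -3.128, -0.002]
contact_force: [6.0, 5.9, -12.4]
grip_width: 0.0131
gripper_force: 39.9
```

Request:
servo_tool(
  turn=[
    [0, 0, 0],
    [0, 0, 0],
    [0, 0, 0],
    [0, 0, 0],
    [0, 0, 0],
    [0, 0, 0],
    [0, 0, 0],
    [0, 0, 0],
  ],
  slide=[
    [0.02, 0.02, 0.04],
    [0.03, 0.03, 0.08],
    [0.03, 0.03, 0.12],
    [0.03, 0.03, 0.16],
    [0.03, 0.03, 0.2],
    [0.03, 0.03, 0.24],
    [0.03, 0.03, 0.28],
    [0.03, 0.03, 0.3],
  ],
  hand=[0, 0, 0, 0, 0, 0, 0, 0],
)

```text
clock: 5.9
tcp_pos: [0.5659, 0.1671, 0.1406]
orientation: [-0.286, -3.127, 0.001]
contact_force: [3.9, 4.1, -11.1]
grip_width: 0.0129
gripper_force: 40.1
```

```bash
python3 - <<'E'
from h import *
im,d,c=grab("wrist");im,d,c=grab("wrist")
o=r.get_obs(); print(o["clock"],o["tcp_pos"],o["contact_force"],o["moment"])
E
```

```text
6.0 [0.56591678 0.16713978 0.14061801] [  3.62711042   4.44242613 -10.7254127 ] [ 0.87262212 -0.81013782  0.02485978]
```

Request:
servo_tool(
  turn=[
    [0, 0, 0],
    [0, 0, 0],
    [0, 0, 0],
    [0, 0, 0],
    [0, 0, 0],
    [0, 0, 0],
  ],
  slide=[
    [0.02, 0.02, 0.013],
    [0.02, 0.03, 0.026],
    [0.02, 0.03, 0.04],
    [0.02, 0.03, 0.053],
    [0.02, 0.03, 0.066],
    [0.02, 0.03, 0.08],
  ],
  hand=[0, 0, 0, 0, 0, 0],
)

```text
clock: 6.75
tcp_pos: [0.5662, 0.1675, 0.1442]
orientation: [-0.287, -3.126, 0.004]
contact_force: [-2.5, -3.6, -14.1]
grip_width: 0.0132
gripper_force: 39.8
```

Request:
servo_tool(
  turn=[
    [0, 0, 0],
    [0, 0, 0],
    [0, 0, 0],
    [0, 0, 0],
    [0, 0, 0],
  ],
  slide=[
    [0, 0.02, 0.013],
    [0, 0.02, 0.026],
    [0, 0.02, 0.04],
    [0, 0.02, 0.053],
    [0, 0.02, 0.066],
  ],
  hand=[0, 0, 0, 0, 0],
)

```text
clock: 7.38
tcp_pos: [0.5661, 0.1677, 0.1453]
orientation: [-0.287, -3.126, 0.004]
contact_force: [-0.7, -4.9, -25.9]
grip_width: 0.0131
gripper_force: 39.0
```

The force rose 12 N over the last 2 mm, so the stop is felt. I'll ease back in parts to find where contact ends.

Request:
servo_tool(
  turn=[
    [0, 0, 0],
    [0, 0, 0],
  ],
  slide=[
    [0, -0.01, -0.035],
    [0, -0.02, -0.035],
  ],
  hand=[0, 0],
)

```text
clock: 7.62
tcp_pos: [0.5663, 0.1677, 0.1451]
orientation: [-0.287, -3.126, 0.003]
contact_force: [-2.9, -5.0, -18.9]
grip_width: 0.0132
gripper_force: 40.1
```

Request:
servo_tool(
  turn=[
    [0, 0, 0],
    [0, 0, 0],
  ],
  slide=[
    [0, 0, -0.035],
    [0, 0, -0.035],
  ],
  hand=[0, 0],
)

```text
clock: 7.88
tcp_pos: [0.5664, 0.1677, 0.145]
orientation: [-0.287, -3.127, 0.004]
contact_force: [-4.7, -6.0, -11.1]
grip_width: 0.0131
gripper_force: 41.1
```

Request:
servo_tool(
  turn=[
    [0, 0, 0],
    [0, 0, 0],
  ],
  slide=[
    [0, 0, -0.035],
    [0, 0, -0.035],
  ],
  hand=[0, 0],
)

```text
clock: 8.12
tcp_pos: [0.5664, 0.1678, 0.1442]
orientation: [-0.287, -3.127, 0.004]
contact_force: [-6.1, -7.4, -8.8]
grip_width: 0.0128
gripper_force: 41.3
```

Request:
servo_tool(
  turn=[
    [0, 0, 0],
    [0, 0, 0],
    [0, 0, 0],
    [0, 0, 0],
    [0, 0, 0],
  ],
  slide=[
    [-0.02, -0.02, -0.03],
    [-0.02, -0.03, -0.06],
    [-0.02, -0.03, -0.09],
    [-0.02, -0.03, -0.11],
    [-0.02, -0.03, -0.11],
  ],
  hand=[0, 0, 0, 0, 0],
)

```text
clock: 8.75
tcp_pos: [0.5664, 0.1677, 0.1413]
orientation: [-0.286, -3.128, 0.001]
contact_force: [-5.1, -5.4, -10.0]
grip_width: 0.0128
gripper_force: 41.3
```

Request:
servo_tool(
  turn=[
    [0, 0, 0],
    [0, 0, 0.4],
    [0, 0, 0.8],
    [0, 0, 1.2],
    [0, 0, 1.6],
    [0, 0, 2.0],
    [0, 0, 2.4],
    [0, 0, 2.8],
  ],
  slide=[
    [-0.02, -0.02, -0.015],
    [-0.02, -0.02, -0.015],
    [-0.02, -0.02, -0.015],
    [-0.02, -0.02, -0.015],
    [-0.02, -0.02, -0.015],
    [-0.02, -0.02, -0.015],
    [-0.02, -0.02, -0.015],
    [-0.02, -0.02, -0.015],
  ],
  hand=[0, 0, 0, 0, 0, 0, 0, 0],
)

```text
clock: 9.75
tcp_pos: [0.5663, 0.1677, 0.1411]
orientation: [-0.099, 3.139, 0.0]
contact_force: [-2.9, -4.5, -9.9]
grip_width: 0.0133
gripper_force: 41.2
```

```bash
cat > y.py <<'E'
from h import *
from scipy.spatial.transform import Rotation as R
o=r.get_obs(); M=R.from_rotvec(o["orientation"]).as_matrix()
print(o["clock"],o["tcp_pos"].round(4),"F",o["contact_force"].round(1),"M",o["moment"].round(2),"yaw",np.degrees(np.arctan2(M[1,1],M[0,1])).round(2),o["joints"].round(2))
E
python3 y.py
```

```text
9.75 [0.5663 0.1677 0.1411] F [-2.9 -4.5 -9.9] M [-1.03  0.72 -0.05] yaw 93.6 [ 0.17  0.55 -0.76  1.81  0.46  0.96  0.86]
```

Request:
servo_tool(
  turn=[
    [0, 0, 0.6],
    [0, 0, 1.2],
    [0, 0, 1.8],
    [0, 0, 2.4],
    [0, 0, 3.0],
    [0, 0, 3.6],
    [0, 0, 4.2],
    [0, 0, 4.6],
  ],
  slide=[
    [0, -0.02, 0],
    [0, -0.02, 0],
    [0, -0.02, 0],
    [0, -0.02, 0],
    [0, -0.02, 0],
    [0, -0.02, 0],
    [0, -0.02, 0],
    [0, -0.02, 0],
  ],
  hand=[0, 0, 0, 0, 0, 0, 0, 0],
)

```text
clock: 10.75
tcp_pos: [0.5664, 0.1675, 0.141]
orientation: [-0.723, 3.056, 0.001]
contact_force: [-2.7, -2.8, -9.9]
grip_width: 0.0132
gripper_force: 41.2
```

Request:
servo_tool(
  turn=[
    [0, 0, 0.6],
    [0, 0, 1.2],
    [0, 0, 1.8],
    [0, 0, 2.4],
    [0, 0, 3.0],
    [0, 0, 3.6],
    [0, 0, 4.2],
    [0, 0, 4.6],
  ],
  slide=[
    [0, 0, 0],
    [0, 0, 0],
    [0, 0, 0],
    [0, 0, 0],
    [0, 0, 0],
    [0, 0, 0],
    [0, 0, 0],
    [0, 0, 0],
  ],
  hand=[0, 0, 0, 0, 0, 0, 0, 0],
)

```text
clock: 11.75
tcp_pos: [0.5664, 0.1674, 0.1407]
orientation: [-1.318, 2.85, 0.001]
contact_force: [-3.0, -1.1, -10.3]
grip_width: 0.013
gripper_force: 41.2
```

```bash
python3 y.py
```

```text
11.75 [0.5664 0.1674 0.1407] F [ -3.   -1.1 -10.3] M [-0.42  0.54 -0.04] yaw 139.62 [ 0.29  0.62 -0.94  1.8   0.58  1.02  1.56]
```

Request:
servo_tool(
  turn=[
    [0, 0, 0],
    [0, 0, 0],
    [0, 0, 0],
    [0, 0, 0],
    [0, 0, 0],
    [0, 0, 0],
    [0, 0, 0],
    [0, 0, 0],
  ],
  slide=[
    [0, 0, -0.03],
    [0, 0, -0.06],
    [0, 0, -0.09],
    [0, 0, -0.12],
    [0, 0, -0.14],
    [0, 0, -0.16],
    [0, 0, -0.17],
    [0, 0, -0.17],
  ],
  hand=[0, 0, 0, 0, 0, 0, 0, 0],
)

```text
clock: 12.75
tcp_pos: [0.5663, 0.1672, 0.1354]
orientation: [-1.316, 2.851, 0.0]
contact_force: [-1.0, 0.5, -4.5]
grip_width: 0.0128
gripper_force: 42.1
```

```bash
python3 y.py
```

```text
12.75 [0.5663 0.1672 0.1354] F [-1.   0.5 -4.5] M [ 0.26  0.32 -0.01] yaw 139.55 [ 0.29  0.63 -0.93  1.8   0.59  1.02  1.55]
```

It seated about 9.5 mm below the stop, and the load moved onto the notch. I'll take the last force off, release and rise.

Request:
servo_tool(
  turn=[
    [0, 0, 0],
    [0, 0, 0],
    [0, 0, 0],
    [0, 0, 0],
    [0, 0, 0],
    [0, 0, 0],
  ],
  slide=[
    [0, 0, -0.015],
    [0, 0, -0.02],
    [0, 0, -0.02],
    [0, 0, -0.02],
    [0, 0, -0.02],
    [0, 0, -0.02],
  ],
  hand=[0, 0, 0.3, 0.5, 0.5, 0.5],
)

```text
clock: 13.5
tcp_pos: [0.5661, 0.1666, 0.1343]
orientation: [-1.316, 2.853, -0.0]
contact_force: [-0.1, 1.0, -0.1]
grip_width: 0.0423
gripper_force: 0.0
```

Request:
servo_tool(
  turn=[
    [0, 0, 0],
    [0, 0, 0],
    [0, 0, 0],
    [0, 0, 0],
    [0, 0, 0],
  ],
  slide=[
    [0, 0, 0.3],
    [0, 0, 1],
    [0, 0, 2],
    [0, 0, 3],
    [0, 0, 3.3],
  ],
  hand=[0.5, 0.5, 0.5, 0.5, 0.5],
)

```text
clock: 14.12
tcp_pos: [0.567, 0.1677, 0.2366]
orientation: [-1.315, 2.848, -0.001]
contact_force: [0.1, 0.8, -0.3]
grip_width: 0.0428
gripper_force: 0.0
```

```bash
python3 y.py; python3 - <<'E'
from h import *
im,d,c=grab("wrist"); W=pts(d,c); save(im,"w2.png")
m=(W[...,2]>0.15)&(W[...,2]<0.185)&(np.hypot(W[...,0]-.566,W[...,1]-.1665)<.03)
print(m.sum(),np.percentile(W[m][:,2],[50,90]),cv2.minAreaRect((W[m][:,:2]*1000).astype(np.float32)))
q=(W[...,2]>0.066)&(W[...,2]<0.085)&(np.hypot(W[...,0]-.461,W[...,1]-.135)<.02)
print("post",q.sum(),cv2.minEnclosingCircle((W[q][:,:2]*1000).astype(np.float32)),W[q].mean(0), np.percentile(W[q][:,2],90))
t=q&(W[...,2]>0.073); print(cv2.minEnclosingCircle((W[t][:,:2]*1000).astype(np.float32)))
E
```

```text
14.125 [0.567  0.1677 0.2366] F [ 0.1  0.8 -0.3] M [-0.01 -0.04 -0.05] yaw 139.55 [ 0.35  0.52 -1.01  1.71  0.48  1.17  1.64]
890 [0.15381518 0.15525492] ((565.541259765625, 166.18260192871094), (44.64302062988281, 13.57298469543457), 49.067413330078125)
post 295 ((459.77899169921875, 135.11448669433594), 8.936095237731934) [0.46056005 0.13474752 0.073554  ] 0.07509854483062446
((459.9247741699219, 135.0366668701172), 8.441100120544434)
```

View pics/w2.png

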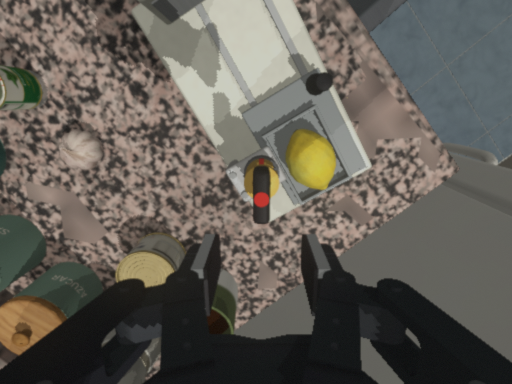

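The plunger stays up by itself: the handle is at (262,190), its top at 0.155, turned about 60°. Now the post at (0.460, 0.135).

Request:
servo_tool(
  turn=[
    [0, 0, -1.7],
    [0, 0, -3.4],
    [0, 0, -5.1],
    [0, 0, -6.8],
    [0, 0, -8.5],
    [0, 0, -10.2],
    [0, 0, -12],
    [0, 0, -12],
  ],
  slide=[
    [-0.6, -0.2, 0],
    [-1.2, -0.4, 0],
    [-1.8, -0.6, 0],
    [-2.4, -0.75, 0],
    [-3.0, -0.9, -0.5],
    [-3.4, -1.05, -1.5],
    [-3.57, -1.09, -2.8],
    [-3.57, -1.09, -3.6],
  ],
  hand=[0.5, 0.5, 0.5, 0.5, 0.5, 0.5, 0.5, 0.5],
)

```text
clock: 15.18
tcp_pos: [0.4572, 0.1331, 0.1233]
orientation: [-0.288, -3.126, 0.003]
contact_force: [0.4, 0.3, 0.1]
grip_width: 0.0425
gripper_force: 0.0
```

```bash
python3 y.py; python3 - <<'E'
from h import *
im,d,c=grab("wrist"); W=pts(d,c); save(im,"w3.png")
t=(W[...,2]>0.071)&(W[...,2]<0.085)&(np.hypot(W[...,0]-.461,W[...,1]-.135)<.02)
print(t.sum(),cv2.minEnclosingCircle((W[t][:,:2]*1000).astype(np.float32)) if t.any() else 0)
E
```

```text
15.175 [0.4572 0.1331 0.1233] F [0.4 0.3 0.1] M [-0.01  0.   -0.03] yaw 79.46 [ 0.24  0.41 -0.79  2.08  0.4   0.81  0.6 ]
467 ((459.678955078125, 135.4196014404297), 8.924460411071777)
```

View pics/w3.png

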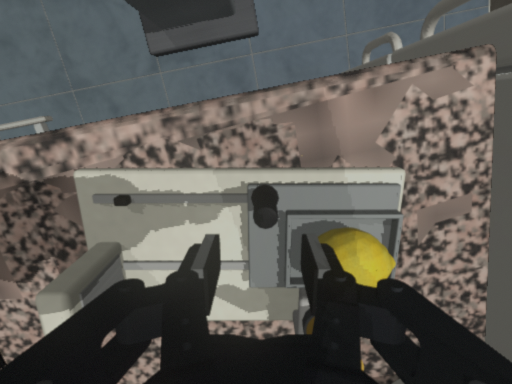

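The post is at (264,205), centred between the fingers and clear of the lemon. I'll descend with an interim check before closing.

Request:
servo_tool(
  turn=[
    [0, 0, 0],
    [0, 0, 0],
    [0, 0, 0],
    [0, 0, 0],
  ],
  slide=[
    [0, 0.02, -0.5],
    [0, 0.02, -1.0],
    [0, 0.02, -1.3],
    [0, 0.02, -1.3],
  ],
  hand=[0.5, 0.5, 0.5, 0.5],
)

```text
clock: 15.72
tcp_pos: [0.4586, 0.1345, 0.0858]
orientation: [-0.286, -3.128, 0.0]
contact_force: [0.4, 0.3, 0.2]
grip_width: 0.043
gripper_force: 0.0
```

Request:
servo_tool(
  turn=[
    [0, 0, 0],
    [0, 0, 0],
    [0, 0, 0],
    [0, 0, 0],
    [0, 0, 0],
  ],
  slide=[
    [0, 0.02, -0.4],
    [0, 0.02, -0.8],
    [0, 0.02, -1.1],
    [0, 0.02, -1.25],
    [0, 0.02, -1.25],
  ],
  hand=[0.5, 0.5, 0.5, 0.5, 0.5],
)

```text
clock: 16.35
tcp_pos: [0.4586, 0.1352, 0.0485]
orientation: [-0.286, -3.128, 0.0]
contact_force: [-0.5, 0.2, 0.3]
grip_width: 0.0428
gripper_force: 0.0
```

Request:
servo_tool(
  turn=[
    [0, 0, 0],
    [0, 0, 0],
    [0, 0, 0],
    [0, 0, 0],
    [0, 0, 0],
  ],
  slide=[
    [0, 0, 0],
    [0, 0, 0],
    [0, 0, 0],
    [0, 0, 0],
    [0, 0, 0],
  ],
  hand=[0.2, 0, 0, 0, 0],
  squeeze=25,
)

```text
clock: 16.98
tcp_pos: [0.4592, 0.1354, 0.0492]
orientation: [0.286, 3.128, 0.0]
contact_force: [-2.0, 0.5, 5.7]
grip_width: 0.0173
gripper_force: 24.8
```

Request:
servo_tool(
  turn=[
    [0, 0, 0],
    [0, 0, 0],
    [0, 0, 0],
    [0, 0, 0],
  ],
  slide=[
    [-0.006, -0.033, 0],
    [-0.012, -0.065, 0],
    [-0.024, -0.13, 0],
    [-0.048, -0.26, 0],
  ],
  hand=[0, 0, 0, 0],
)

```text
clock: 17.48
tcp_pos: [0.4578, 0.1281, 0.0491]
orientation: [0.285, 3.128, 0.002]
contact_force: [-0.9, 2.2, 6.1]
grip_width: 0.017
gripper_force: 24.9
```

The carriage is free: it moved 7 mm with about 2 N. I'll slide on.

Request:
servo_tool(
  turn=[
    [0, 0, 0],
    [0, 0, 0],
    [0, 0, 0],
    [0, 0, 0],
    [0, 0, 0],
    [0, 0, 0],
    [0, 0, 0],
    [0, 0, 0],
  ],
  slide=[
    [-0.03, -0.16, 0],
    [-0.06, -0.33, 0],
    [-0.09, -0.49, 0],
    [-0.12, -0.66, 0],
    [-0.15, -0.82, 0],
    [-0.18, -0.98, 0],
    [-0.21, -1.15, 0],
    [-0.24, -1.31, 0],
  ],
  hand=[0, 0, 0, 0, 0, 0, 0, 0],
)

```text
clock: 18.48
tcp_pos: [0.4506, 0.0884, 0.0491]
orientation: [0.286, 3.128, 0.001]
contact_force: [-0.3, 2.7, 6.4]
grip_width: 0.0173
gripper_force: 24.9
```

Request:
servo_tool(
  turn=[
    [0, 0, 0],
    [0, 0, 0],
    [0, 0, 0],
    [0, 0, 0],
    [0, 0, 0],
    [0, 0, 0],
    [0, 0, 0],
    [0, 0, 0],
  ],
  slide=[
    [-0.03, -0.16, 0],
    [-0.06, -0.33, 0],
    [-0.09, -0.49, 0],
    [-0.12, -0.66, 0],
    [-0.15, -0.82, 0],
    [-0.18, -0.98, 0],
    [-0.21, -1.15, 0],
    [-0.24, -1.31, 0],
  ],
  hand=[0, 0, 0, 0, 0, 0, 0, 0],
)

```text
clock: 19.48
tcp_pos: [0.4434, 0.0489, 0.0491]
orientation: [0.286, 3.128, 0.001]
contact_force: [-0.5, 2.0, 6.5]
grip_width: 0.0167
gripper_force: 24.9
```

Request:
servo_tool(
  turn=[
    [0, 0, 0],
    [0, 0, 0],
    [0, 0, 0],
    [0, 0, 0],
    [0, 0, 0],
    [0, 0, 0],
    [0, 0, 0],
    [0, 0, 0],
  ],
  slide=[
    [-0.013, -0.07, 0],
    [-0.025, -0.14, 0],
    [-0.037, -0.2, 0],
    [-0.048, -0.26, 0],
    [-0.059, -0.32, 0],
    [-0.07, -0.38, 0],
    [-0.077, -0.42, 0],
    [-0.077, -0.42, 0],
  ],
  hand=[0, 0, 0, 0, 0, 0, 0, 0],
)

```text
clock: 20.48
tcp_pos: [0.4414, 0.0377, 0.0491]
orientation: [0.285, 3.127, 0.004]
contact_force: [-0.2, 6.3, 4.8]
grip_width: 0.0172
gripper_force: 24.8
```

Request:
servo_tool(
  turn=[
    [0, 0, 0],
    [0, 0, 0],
    [0, 0, 0],
    [0, 0, 0],
  ],
  slide=[
    [-0.004, -0.02, 0],
    [-0.008, -0.04, 0],
    [-0.008, -0.04, 0],
    [-0.008, -0.04, 0],
  ],
  hand=[0, 0, 0, 0],
)

```text
clock: 20.98
tcp_pos: [0.4413, 0.0376, 0.0491]
orientation: [0.283, 3.127, 0.006]
contact_force: [0.4, 9.4, 2.5]
grip_width: 0.0172
gripper_force: 24.8
```

It's at the stop: the force rises with no further motion. I'll release at once, since opening evenly doesn't drag the carriage, and then rise.

Request:
servo_tool(
  turn=[
    [0, 0, 0],
    [0, 0, 0],
    [0, 0, 0],
    [0, 0, 0],
  ],
  slide=[
    [0.004, 0.02, 0],
    [0.004, 0.02, 0],
    [0.004, 0.02, 0],
    [0.004, 0.02, 0],
  ],
  hand=[0, 0.2, 0.45, 0.45],
)

```text
clock: 21.48
tcp_pos: [0.44, 0.0347, 0.0484]
orientation: [-0.287, -3.127, 0.002]
contact_force: [0.4, 1.2, 0.4]
grip_width: 0.0385
gripper_force: 0.0
```

Request:
servo_tool(
  turn=[
    [0, 0, 0],
    [0, 0, 0],
    [0, 0, 0],
    [0, 0, 0],
    [0, 0, 0],
    [0, 0, 0],
    [0, 0, 0],
  ],
  slide=[
    [0, 0, 0.3],
    [0, 0, 0.9],
    [0, 0, 1.8],
    [0, 0, 3],
    [0, 0, 4.2],
    [0, 0, 5],
    [0, 0, 5],
  ],
  hand=[0.45, 0.45, 0.45, 0.45, 0.45, 0.45, 0.45],
)

```text
clock: 22.35
tcp_pos: [0.4416, 0.0355, 0.2007]
orientation: [0.287, 3.125, -0.001]
contact_force: [1.2, -0.8, -0.6]
grip_width: 0.0384
gripper_force: 0.0
```

```bash
python3 y.py; python3 - <<'E'
from h import *
im,d,c=grab("wrist"); W=pts(d,c); save(im,"w4.png")
t=(W[...,2]>0.071)&(W[...,2]<0.085)&(np.hypot(W[...,0]-.442,W[...,1]-.037)<.02)
print(t.sum(),cv2.minEnclosingCircle((W[t][:,:2]*1000).astype(np.float32)) if t.any() else 0)
im,d,c=grab("top"); W=pts(d,c); save(cv2.resize(im[130:300,150:380],None,fx=3,fy=3),"t4.png")
m=(W[...,2]>0.142)&(W[...,2]<0.17)&(np.hypot(W[...,0]-.566,W[...,1]-.1665)<.03)
print(m.sum(),W[m].mean(0) if m.any() else 0)
E
```

```text
22.35 [0.4416 0.0355 0.2007] F [ 1.2 -0.8 -0.6] M [ 0.02  0.02 -0.04] yaw 79.5 [ 0.57  0.23 -0.88  2.08  0.22  0.93  0.96]
262 ((441.6690979003906, 37.3220100402832), 8.828004837036133)
134 [0.56549941 0.16579089 0.15496522]
```

View pics/w4.png

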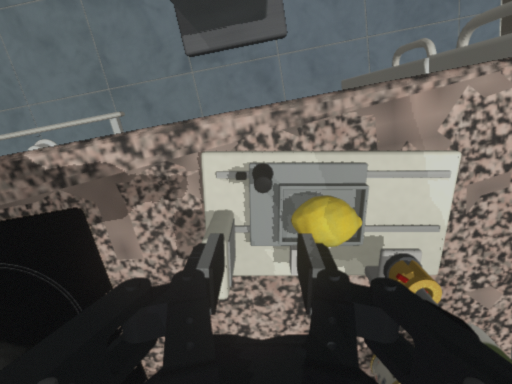

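The wrist view shows the carriage's post at (262,178) against the black stop at (240,176), 99.8 mm from its start. The lemon is in the tray at (327,220), and the handle is still up at 0.155.

```bash
python3 -c "
from bench import r
print(r.hand_in())"
```

```text
the job is handed in; nothing more can be done
None
```

The job is handed in: the plunger stays up by itself in its rest notch, turned about 60°, and the carriage sits at the blade-guard stop (99.8 mm measured) with the lemon in its tray, after about 22 s of robot time.

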